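# Turn the keyway of a hex bar upward

### The arm

A 6-joint arm with a two-finger parallel gripper is mounted at the origin on the work surface. World frame = base frame: x ahead of the robot, y to its left, z up, the work surface at z = 0. Lengths are in mm, angles in rad, forces in N, time in s.
With the tool pointing down it reaches from about 300 to 775 mm from the base axis. Payload 14.6 kg.
Tool frame: the origin (TCP) lies at the very end of the fingers, on their centre line; the grasp point (between the pads) lies 19 mm behind it; z points along the fingers, y is the line along which they close (so a half turn about z gives the same grasp; the last joint's range is limited). The gripper opens to 94 mm and grips with 3 to 60 N. Pads are 16 mm wide; open, the fingers measure 119 mm over their backs; the gripper's body (75 mm by 177 mm) begins 78 mm behind the grasp point.
Start: joints at [-1.225, 0.3, 1.521, -0, 1.321, -0.067], TCP at [220.639, -503.793, 205.446] pointing down, gripper open.
Joint ranges: [-3.03, 3.03], [-0.79, 2.21], [0.23, 2.52], [-1.04, 4.18], [0, 3.07], [-2.55, 2.55]. Speed limits (rad/s): [2.22, 2.22, 2.57, 3.14, 3.14, 3.14].

### API

Orientations are given as [roll, pitch, yaw] about the fixed x, y, z axes, in that order (R = Rz(yaw) Ry(pitch) Rx(roll)).
In Python, from cell import manip, camera, get_calibration gives the robot as it stands.
- The arm moves only by the tool arm_command, never from a script. Its argument "targets" is a list of rows, each an object of numbers: "hand": the opening, from -1 (shut) to 1 (fully open), so that 0 is half open; "x", "y", "z": the shift along the tool's x, y, z in m; "yaw": the turn about the tool's z in rad. In form: [{"hand": .., "x": .., "y": .., "z": .., "yaw": ..}, ...]. A call has 1 to 10 rows; each row shifts and turns the commanded pose from where the row before left it, along the tool's axes as they then stand; what a row does not reach is not made up. A row lasts 1/10 s, in which the tool goes at most 50 mm and 8.59 degrees, less where a joint would pass 70% of its speed; a pose out of reach is approached as far as the arm can. A call is refused whole if a number of a shift passes 0.05 or a number of a turn 0.15, either way. A call with a gripper value outside its range is refused whole. The fingers move at their own pace and stop on an object; "newtons" is the grip in N (left out, the last holds). Time passes only in rows, so rows that do not move let the fingers close. It gives the time, the measured TCP pose, the force, the opening and the grip force at its end, in the units of the state.
- manip.read_state(): the state, without advancing time (a new reading comes with each control period).
- camera(name): name is "side" or "top"; returns the picture (420x560x3 uint8, red, green, blue); there is no depth.
- get_calibration(name): a dict with "K" (3x3 intrinsics, pixels), "cam_to_world" (4x4, takes a point from camera to world coordinates). Camera axes: x right, y up, looking along -z (the intrinsics and any distortion apply to the point x, -y, -z); pixel columns grow to the right and rows downward; lengths in mm; the calibration is good to about 2 mm. A picture is of the moment at which its call begins. get_calibration takes no time and is no camera call.
- manip.sign_off(): hands the job in; it is judged then, once.
The state is a dict: "clock": time; "joints": joint angles; "qd": joint speeds; "effort": joint torques, N m; "eef_pos": TCP position; "eef_rot": TCP orientation; "wrist_force": force on the tool from outside, world axes, zero at the start; "moment": the same for the moment, N m; "finger_gap": finger opening in mm; "finger_force": force on a finger pad.
Only numpy, scipy, OpenCV 4.12 (cv2) and the standard library are available. Lean on these libraries where they do the work, as an engineer would, in place of code of your own. Each camera call takes 0.05 s, during which the arm holds its last target. There are 200 camera calls.

### The job

On the rubber bench mat lie two aluminium hex bars; the longer one has a keyway milled along one of its faces, now facing obliquely down to the robot's left. Roll that bar over, one face at a time and letting it come to rest on each face, without picking it up, until it lies on the mat with the keyway facing straight up for the fitter. Leave the shorter plain bar and the brass bushing where they are.

Things in the scene. Friction and masses are not known exactly. Their poses are not given: they have to be found in the camera images.
- keyed_center (a point): Centre of the loose keyed hex bar (aluminium, 0.55 kg): 120 mm long, 45 mm across flats, 52 across corners, faces 26 mm wide; lies on a face, centre 22.5 mm above the mat. x: along the bar, at first within 30 degrees of world x. z: out of the face with the keyway (12 wide, 4 deep, full length), at first 120 degrees from up on the +y side: two 60 degree rolls to -y, each 26 mm, bring it up.
- plain_center (a point): Centre of the plain hex bar, a bystander: same section but 85 mm long and no keyway, on the mat beside the keyed bar (either side), about parallel to it, about 0.2 m away. x along the bar. Leave it alone.
- mat: Black grippy rubber bench mat, fixed, 300 x 460 x 6 mm; top 6 mm above the table. Origin: centre of its underside; x and y along its 300 and 460 mm sides, z up. A bar on it tips about its far lower edge when a side corner edge is pushed inward and followed upward along its arc; pushed low it may slide.
- bushing: Brass bushing, a bystander: upright ring 40 mm outside, 24 mm inside, 30 mm high, standing on the mat near its far edge. Origin at the centre of its underside. Leave it alone.
Mind the look-alikes: they are no part of the job. Leave any blue, green or pink look-alike of the part that bears keyed_center alone.

How it is judged:
By the outcome, as a careful person would: the job done as asked, in the order asked, and still so for the second after the job is handed in, with the robot touching nothing.
It also fails if it takes over 42 s, if anything falls off the work surface, if the arm or the gripper's body presses on something with over 40 N, if the wrist force passes 120 N, or if a joint passes its speed limit or range.

## Working session

There is one attempt and no reset: what is moved stays moved. The work goes in short steps, Python scripts to look and compute and a tool call to move; the robot and the scene stay as the last step left them, time stands still between calls to the robot, and variables do not carry over. Pictures are saved under pics/ and viewed, at most 10 in all, crops included, and the job is handed in when it is done.

Besides the shell and the picture viewer there is one more tool, called as name(argument=value, ...), one argument or row to a line, values as JSON. arm_command: Moves the arm, as the interface text tells. Its arguments: {"type":"object","properties":{"targets":{"type":"array"},"newtons":{"type":"number"}},"required":["targets"]}

```bash
mkdir -p pics; cat > h.py <<'E'
import numpy as np, cv2
from cell import manip, camera, get_calibration
def proj(name,P):
    c=get_calibration(name);M=np.linalg.inv(np.array(c["cam_to_world"]));K=np.array(c["K"])
    p=(M[:3,:3]@np.atleast_2d(P).T).T+M[:3,3]; q=(K@np.c_[p[:,0],-p[:,1],-p[:,2]].T).T
    return q[:,:2]/q[:,2:]
def unproj(name,uv,z):
    c=get_calibration(name);T=np.array(c["cam_to_world"]);K=np.array(c["K"]);o=[]
    for u,v in np.atleast_2d(uv):
        d=np.linalg.inv(K)@[u,v,1];d=T[:3,:3]@[d[0],-d[1],-d[2]];t=T[:3,3];o.append(t+d*(z-t[2])/d[2])
    return np.array(o)
E
python3 - <<'E'
from h import *
for n in("top","side"):
    cv2.imwrite(f"pics/{n}0.png",cv2.resize(camera(n)[:,:,::-1],(800,600),interpolation=cv2.INTER_CUBIC))
    c=get_calibration(n);print({k:(np.round(v,3).tolist() if not isinstance(v,str) else v) for k,v in c.items()})
print(manip.read_state())
E
```

```text
{'K': [[466.331, 0.0, 281.495], [0.0, 466.331, 206.562], [0.0, 0.0, 1.0]], 'cam_to_world': [[-0.008, 0.997, -0.073, 484.047], [-1.0, -0.008, -0.004, -166.335], [-0.004, 0.073, 0.997, 996.233], [0.0, 0.0, 0.0, 1.0]]}
{'K': [[405.347, 0.0, 275.82], [0.0, 405.347, 204.569], [0.0, 0.0, 1.0]], 'cam_to_world': [[0.98, 0.11, -0.169, 421.959], [-0.201, 0.507, -0.838, -974.786], [-0.006, 0.855, 0.518, 560.924], [0.0, 0.0, 0.0, 1.0]]}
{'clock': 0.1, 'joints': array([-1.22459933e+00,  3.00394449e-01,  1.52152250e+00, -4.89327392e-06,
        1.32072571e+00, -6.65743731e-02]), 'qd': array([ 0.00118028, -0.00134652, -0.00186089,  0.00128114, -0.00058894,
       -0.00041338]), 'effort': array([ 2.03560347e-03, -5.32640505e+01, -3.53279185e+01,  7.09517626e-02,
        2.35345087e-02, -7.83254950e-05]), 'eef_pos': array([ 220.55817098, -503.57263749,  204.95316275]), 'eef_rot': array([-3.14054466e+00, -6.51225298e-05,  4.12772552e-01]), 'wrist_force': array([ 0.37937376,  0.28403736, -0.71970406]), 'moment': array([ 0.01668037, -0.01886949, -0.00762999]), 'finger_force': 0.0, 'finger_gap': 93.96580464014316}
```

View pics/top0.png

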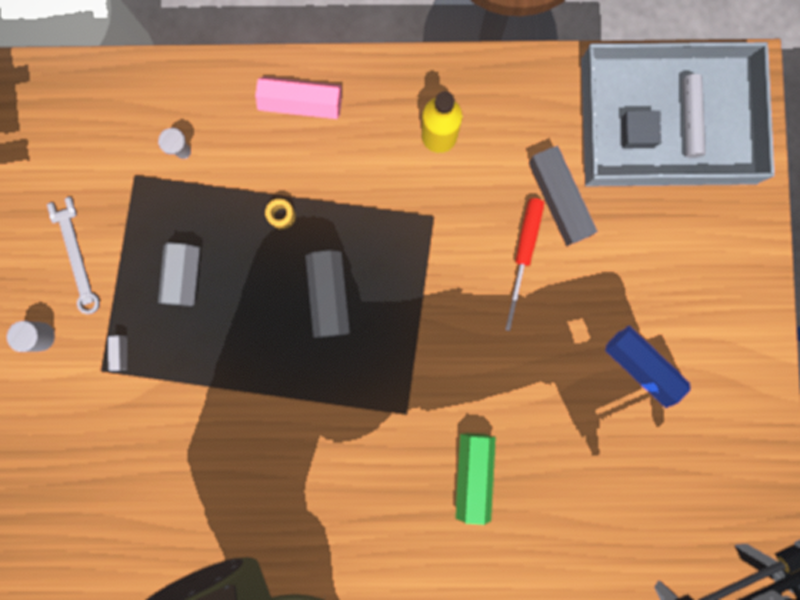

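View pics/side0.png

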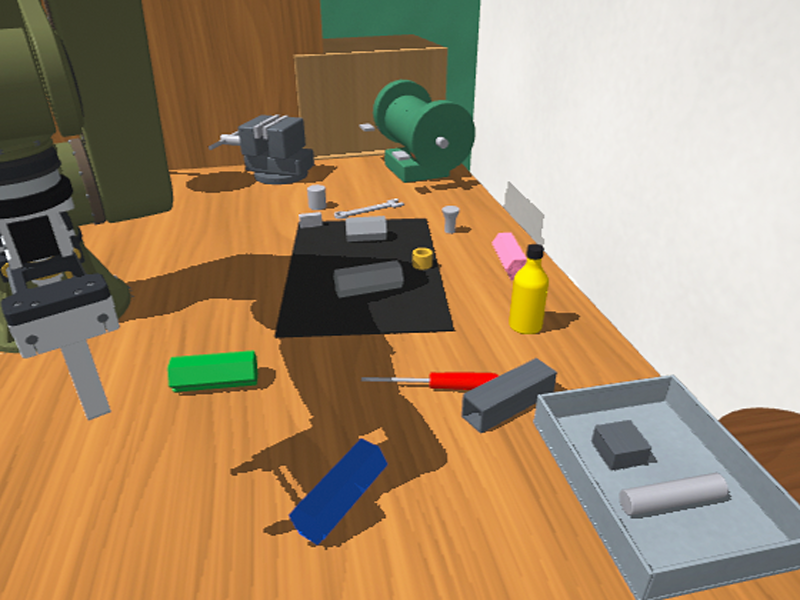

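The top view shows the keyed bar at about (328,294) of 800x600 and the plain bar at (180,273) on its left (+y). The bushing is at (280,213). The keyed bar's right (-y) side is clear. Next is a close crop.

```bash
python3 - <<'E'
from h import *
im=camera("top")[:,:,::-1]
c=im[160:250,185:275]
c=cv2.convertScaleAbs(cv2.resize(c,None,fx=6.6,fy=6.6,interpolation=cv2.INTER_CUBIC),alpha=1.8)
cv2.imwrite("pics/crop1.png",c)
# mat corners and rough centre (800x600 px)
s=1/1.42857
print(unproj("top",np.array([[135,176],[433,215],[407,413],[102,371]])*s,6).round(1))
print(unproj("top",np.array([[325,252],[337,337]])*s,51).round(1))
E
```

```text
[[ 740.5  239.8    6. ]
 [ 676.8 -210.2    6. ]
 [ 382.5 -168.5    6. ]
 [ 447.6  282.6    6. ]]
[[615.9 -53.2  51. ]
 [494.5 -70.2  51. ]]
```

View pics/crop1.png

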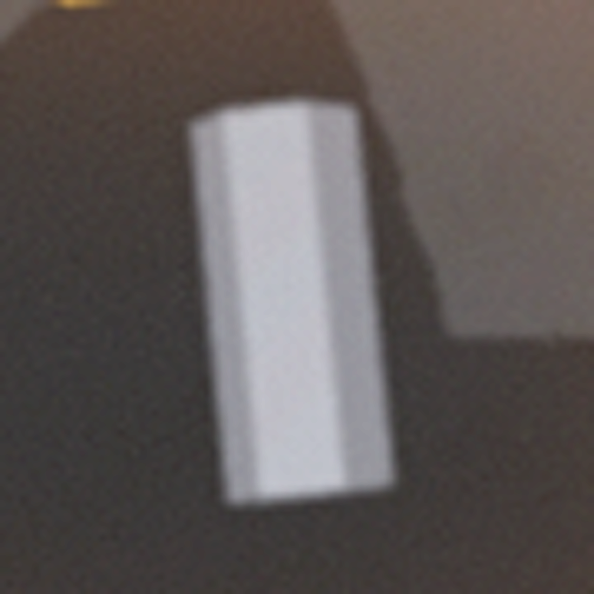

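In the crop, the top face's corners are at (222,105), (305,100), (344,488) and (260,497). The silhouette corner edges run from (190,125) to (227,503) on the left and from (357,105) to (395,487) on the right.

```bash
python3 - <<'E'
from h import *
f=lambda a:np.array([[185,160]])+np.array(a)/6.6-0.4
P=unproj("top",f([[222,105],[305,100],[344,488],[260,497]]),51);print(P.round(1))
ctr=P.mean(0); a=(P[0]+P[1]-P[2]-P[3])/2
print(ctr,np.linalg.norm(a),np.degrees(np.arctan2(a[1],a[0])),np.linalg.norm(P[0]-P[1]),np.linalg.norm(P[2]-P[3]))
S=unproj("top",f([[190,125],[227,503],[357,105],[395,487]]),28.5);print(S.round(1),S.mean(0))
print(manip.read_state()["eef_rot"])
E
```

```text
[[617.9 -34.2  51. ]
 [619.3 -59.9  51. ]
 [499.2 -71.9  51. ]
 [496.7 -46.1  51. ]]
[558.26685248 -53.02462178  51.        ] 121.24005175867572 5.636231895502667 25.74449421980089 25.903588409424017
[[614.8 -20.9  28.5]
 [495.2 -32.9  28.5]
 [620.7 -73.9  28.5]
 [499.8 -85.6  28.5]] [557.62061258 -53.33013754  28.5       ]
[-3.14071992e+00 -2.86548880e-05  4.12769431e-01]
```

The measured sizes agree with those given: 121 mm long, 25.8 mm face. The bar's centre is at (558,-53) with a yaw of 5.6°. The plan is to put the closing line along the bar with the fingers about 60 mm apart, then push and lift the +y corner edge along its arc.

arm_command(
  targets=[
    {"hand": 0.3, "yaw": -0.15},
    {"hand": 0.3, "yaw": -0.15},
    {"hand": 0.3, "yaw": -0.15},
    {"hand": 0.3, "yaw": -0.15},
    {"hand": 0.3, "yaw": -0.15},
    {"hand": 0.3, "yaw": -0.15},
    {"hand": 0.3, "yaw": -0.15},
    {"hand": 0.3, "yaw": -0.15},
    {"hand": 0.3, "yaw": -0.056},
    {"hand": 0.3},
  ],
)

```text
schema error: expected keys hand, x, y, z, yaw
```

arm_command(
  targets=[
    {"hand": 0.3, "x": 0.035, "y": 0.028},
    {"hand": 0.3, "x": 0.035, "y": 0.028},
    {"hand": 0.3, "x": 0.035, "y": 0.028},
    {"hand": 0.3, "x": 0.035, "y": 0.028},
    {"hand": 0.3, "x": 0.035, "y": 0.028},
    {"hand": 0.3, "x": 0.035, "y": 0.028},
    {"hand": 0.3, "x": 0.035, "y": 0.028},
    {"hand": 0.3, "x": 0.035, "y": 0.028},
    {"hand": 0.3, "x": 0.035, "y": 0.028},
    {"hand": 0.3, "x": 0.035, "y": 0.028},
  ],
)

```text
schema error: expected keys hand, x, y, z, yaw
```

arm_command(
  targets=[
    {"hand": 0.3, "x": 0, "y": 0, "z": 0, "yaw": -0.15},
    {"hand": 0.3, "x": 0, "y": 0, "z": 0, "yaw": -0.15},
    {"hand": 0.3, "x": 0, "y": 0, "z": 0, "yaw": -0.15},
    {"hand": 0.3, "x": 0, "y": 0, "z": 0, "yaw": -0.15},
    {"hand": 0.3, "x": 0, "y": 0, "z": 0, "yaw": -0.15},
    {"hand": 0.3, "x": 0, "y": 0, "z": 0, "yaw": -0.15},
    {"hand": 0.3, "x": 0, "y": 0, "z": 0, "yaw": -0.15},
    {"hand": 0.3, "x": 0, "y": 0, "z": 0, "yaw": -0.15},
    {"hand": 0.3, "x": 0, "y": 0, "z": 0, "yaw": -0.056},
    {"hand": 0.3, "x": 0, "y": 0, "z": 0, "yaw": 0},
  ],
)

```text
clock: 1.15
eef_pos: [220.6, -503.7, 205.2]
eef_rot: [-3.141, -0.0, 1.67]
wrist_force: [0.2, -0.2, -0.4]
finger_gap: 61.1
finger_force: 0.0
```

arm_command(
  targets=[
    {"hand": 0.3, "x": 0.035, "y": 0.028, "z": 0, "yaw": 0},
    {"hand": 0.3, "x": 0.035, "y": 0.028, "z": 0, "yaw": 0},
    {"hand": 0.3, "x": 0.035, "y": 0.028, "z": 0, "yaw": 0},
    {"hand": 0.3, "x": 0.035, "y": 0.028, "z": 0, "yaw": 0},
    {"hand": 0.3, "x": 0.035, "y": 0.028, "z": 0, "yaw": 0},
    {"hand": 0.3, "x": 0.035, "y": 0.028, "z": 0, "yaw": 0},
    {"hand": 0.3, "x": 0.035, "y": 0.028, "z": 0, "yaw": 0},
    {"hand": 0.3, "x": 0.035, "y": 0.028, "z": 0, "yaw": 0},
    {"hand": 0.3, "x": 0.035, "y": 0.028, "z": 0, "yaw": 0},
    {"hand": 0.3, "x": 0.035, "y": 0.028, "z": 0, "yaw": 0},
  ],
)

```text
clock: 2.15
eef_pos: [465.7, -126.3, 205.5]
eef_rot: [3.141, 0.0, 1.666]
wrist_force: [1.7, -1.1, 0.0]
finger_gap: 61.3
finger_force: 0.0
```

arm_command(
  targets=[
    {"hand": 0.3, "x": 0.035, "y": 0.028, "z": 0, "yaw": 0},
    {"hand": 0.3, "x": 0.035, "y": 0.028, "z": 0, "yaw": 0},
    {"hand": 0.3, "x": 0.035, "y": 0.028, "z": 0, "yaw": 0},
    {"hand": 0.3, "x": 0.014, "y": 0.016, "z": 0, "yaw": 0},
    {"hand": 0.3, "x": 0, "y": 0, "z": 0, "yaw": 0},
    {"hand": 0.3, "x": 0, "y": 0, "z": 0, "yaw": 0},
  ],
)

```text
clock: 2.75
eef_pos: [552.6, 0.0, 205.1]
eef_rot: [-3.141, -0.0, 1.668]
wrist_force: [-0.7, -1.0, -0.2]
finger_gap: 61.0
finger_force: 0.0
```

arm_command(
  targets=[
    {"hand": 0.3, "x": 0, "y": 0, "z": 0.04, "yaw": 0},
    {"hand": 0.3, "x": 0, "y": 0, "z": 0.04, "yaw": 0},
    {"hand": 0.3, "x": 0, "y": 0, "z": 0.04, "yaw": 0},
    {"hand": 0.3, "x": 0, "y": 0, "z": 0.03, "yaw": 0},
    {"hand": 0.3, "x": 0, "y": 0, "z": 0.02, "yaw": 0},
    {"hand": 0.3, "x": 0, "y": 0, "z": 0.015, "yaw": 0},
    {"hand": 0.3, "x": 0, "y": 0, "z": 0, "yaw": 0},
    {"hand": 0.3, "x": 0, "y": 0, "z": 0, "yaw": 0},
  ],
)

```text
clock: 3.55
eef_pos: [553.2, -0.3, 21.3]
eef_rot: [3.141, 0.0, 1.668]
wrist_force: [-0.2, -0.0, 0.5]
finger_gap: 61.1
finger_force: 0.0
```

```bash
python3 - <<'E'
from h import *
s=manip.read_state();print(s["eef_pos"].round(1),s["eef_rot"].round(3),s["wrist_force"].round(1))
im=camera("side")[:,:,::-1]
c=im[140:245,190:330]
cv2.imwrite("pics/side1.png",cv2.convertScaleAbs(cv2.resize(c,None,fx=5.5,fy=5.5,interpolation=cv2.INTER_CUBIC),alpha=1.3))
E
```

```text
[ 5.532e+02 -3.000e-01  2.130e+01] [3.141 0.    1.668] [-0.2 -0.   0.5]
```

View pics/side1.png

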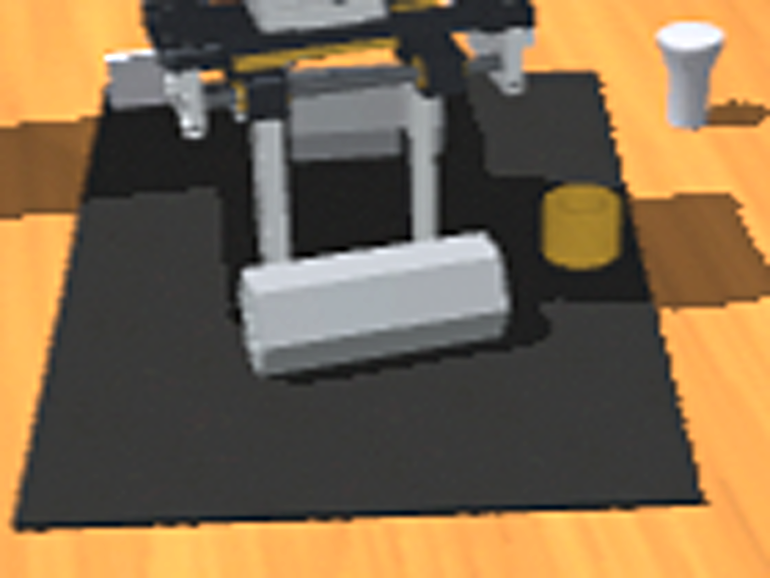

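The picture shows both fingers on the mat behind the keyed bar, within its length, and clear of the bushing and the plain bar. Now I close in gently.

arm_command(
  targets=[
    {"hand": 0.3, "x": -0.01, "y": 0, "z": 0, "yaw": 0},
    {"hand": 0.3, "x": -0.005, "y": 0, "z": 0, "yaw": 0},
    {"hand": 0.3, "x": 0, "y": 0, "z": 0, "yaw": 0},
  ],
)

```text
clock: 3.9
eef_pos: [554.7, -15.7, 20.9]
eef_rot: [3.141, 0.0, 1.668]
wrist_force: [0.7, 0.1, -0.4]
finger_gap: 61.3
finger_force: 0.0
```

arm_command(
  targets=[
    {"hand": 0.3, "x": -0.002, "y": 0, "z": 0, "yaw": 0},
    {"hand": 0.3, "x": 0, "y": 0, "z": 0, "yaw": 0},
  ],
)

```text
clock: 4.1
eef_pos: [554.6, -16.9, 20.6]
eef_rot: [3.141, -0.0, 1.669]
wrist_force: [-0.1, 0.0, 1.3]
finger_gap: 61.2
finger_force: 0.0
```

arm_command(
  targets=[
    {"hand": 0.3, "x": -0.001, "y": 0, "z": 0, "yaw": 0},
    {"hand": 0.3, "x": 0, "y": 0, "z": 0, "yaw": 0},
  ],
)

```text
clock: 4.3
eef_pos: [554.7, -17.2, 20.5]
eef_rot: [-3.142, -0.001, 1.669]
wrist_force: [-0.4, 4.0, 1.2]
finger_gap: 61.3
finger_force: 2.2
```

arm_command(
  targets=[
    {"hand": 0.3, "x": -0.001, "y": 0, "z": 0, "yaw": 0},
    {"hand": 0.3, "x": 0, "y": 0, "z": 0, "yaw": 0},
  ],
)

```text
clock: 4.5
eef_pos: [554.8, -18.1, 20.5]
eef_rot: [3.142, -0.001, 1.669]
wrist_force: [-0.5, 5.2, 2.7]
finger_gap: 61.2
finger_force: 2.9
```

Contact is at about s = 35 mm, with 4–5 N. Now I follow the arc, starting with the first 12°.

arm_command(
  targets=[
    {"hand": 0.3, "x": -0.001, "y": 0, "z": -0.002, "yaw": 0},
    {"hand": 0.3, "x": -0.0015, "y": 0, "z": -0.002, "yaw": 0},
    {"hand": 0.3, "x": -0.0015, "y": 0, "z": -0.002, "yaw": 0},
    {"hand": 0.3, "x": -0.0015, "y": 0, "z": -0.0017, "yaw": 0},
    {"hand": 0.3, "x": 0, "y": 0, "z": 0, "yaw": 0},
  ],
)

```text
clock: 5.0
eef_pos: [555.5, -24.3, 28.6]
eef_rot: [3.141, -0.0, 1.669]
wrist_force: [-1.8, 5.7, 4.3]
finger_gap: 61.2
finger_force: 2.9
```

```bash
python3 - <<'E'
from h import *
s=manip.read_state();print(s["eef_pos"].round(1),s["eef_rot"].round(3),s["wrist_force"].round(1))
im=camera("side")[:,:,::-1]
c=im[160:220,220:300]
cv2.imwrite("pics/side2.png",cv2.convertScaleAbs(cv2.resize(c,None,fx=8,fy=8,interpolation=cv2.INTER_CUBIC),alpha=1.3))
E
```

```text
[555.5 -24.3  28.6] [ 3.141 -0.     1.669] [-1.8  5.7  4.3]
```

View pics/side2.png

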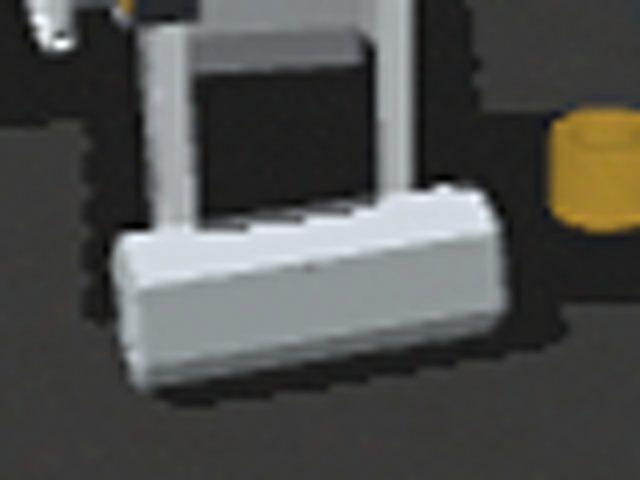

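The bar is tipping: its front face has turned up and the shadow below has widened, and the force balance agrees with about 13° of tilt. I continue with a bit more lift.

arm_command(
  targets=[
    {"hand": 0.3, "x": -0.0015, "y": 0, "z": -0.0022, "yaw": 0},
    {"hand": 0.3, "x": -0.0015, "y": 0, "z": -0.0022, "yaw": 0},
    {"hand": 0.3, "x": -0.002, "y": 0, "z": -0.0018, "yaw": 0},
    {"hand": 0.3, "x": -0.002, "y": 0, "z": -0.0015, "yaw": 0},
    {"hand": 0.3, "x": 0, "y": 0, "z": 0, "yaw": 0},
  ],
)

```text
clock: 5.55
eef_pos: [556.1, -31.7, 36.0]
eef_rot: [3.141, 0.0, 1.668]
wrist_force: [-0.4, 0.5, -0.5]
finger_gap: 61.0
finger_force: 0.0
```

arm_command(
  targets=[
    {"hand": 0.3, "x": -0.001, "y": 0, "z": -0.0007, "yaw": 0},
    {"hand": 0.3, "x": -0.001, "y": 0, "z": -0.0007, "yaw": 0},
  ],
)

```text
clock: 5.75
eef_pos: [556.1, -33.3, 37.2]
eef_rot: [-3.141, 0.0, 1.669]
wrist_force: [0.7, 0.4, 0.5]
finger_gap: 61.0
finger_force: 0.0
```

arm_command(
  targets=[
    {"hand": 0.3, "x": -0.001, "y": 0, "z": -0.0006, "yaw": 0},
    {"hand": 0.3, "x": -0.001, "y": 0, "z": -0.0005, "yaw": 0},
  ],
)

```text
clock: 5.95
eef_pos: [556.4, -35.3, 38.4]
eef_rot: [-3.142, 0.0, 1.669]
wrist_force: [-0.6, -1.0, 0.2]
finger_gap: 61.2
finger_force: 0.0
```

arm_command(
  targets=[
    {"hand": 0.3, "x": 0.015, "y": 0, "z": 0, "yaw": 0},
    {"hand": 0.3, "x": 0.02, "y": 0, "z": 0, "yaw": 0},
    {"hand": 0.3, "x": 0.015, "y": 0, "z": 0, "yaw": 0},
    {"hand": 0.3, "x": 0, "y": 0, "z": 0, "yaw": 0},
    {"hand": 0.3, "x": 0, "y": 0, "z": 0, "yaw": 0},
  ],
)

```text
clock: 6.45
eef_pos: [551.5, 14.9, 38.4]
eef_rot: [3.142, 0.0, 1.67]
wrist_force: [0.4, 0.4, 1.2]
finger_gap: 60.8
finger_force: 0.0
```

```bash
python3 - <<'E'
from h import *
a=camera("top")[160:250,195:285,::-1]; b=camera("side")[150:240,215:305,::-1]
c=np.hstack([a,b])
cv2.imwrite("pics/both1.png",cv2.convertScaleAbs(cv2.resize(c,None,fx=4.4,fy=4.4,interpolation=cv2.INTER_CUBIC),alpha=1.6))
E
```

```text
(no output)
```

View pics/both1.png

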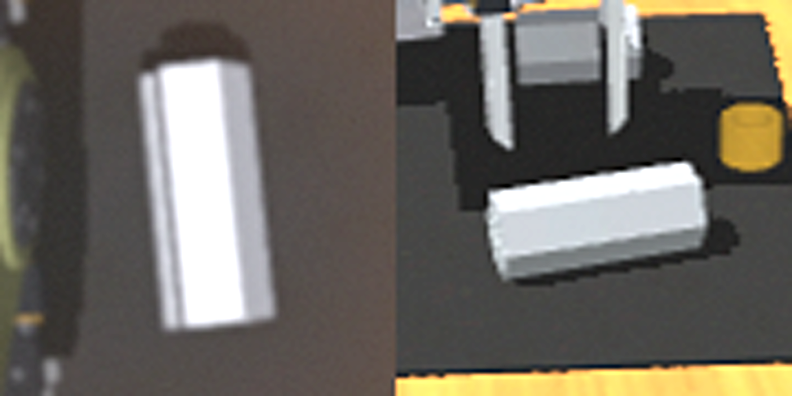

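The first roll worked: the bar lies flat and the keyway now shows as a dark line on the upper-left (+y) face. In the left panel the top face's corners are at (160,63), (218,60), (243,322) and (183,327).

```bash
python3 - <<'E'
from h import *
f=lambda a:np.array([[195,160]])+np.array(a)/4.4-0.4
P=unproj("top",f([[160,63],[218,60],[243,322],[183,327]]),51);print(P.round(1))
c=P.mean(0); a=(P[0]+P[1]-P[2]-P[3])/2
print(c.round(1),np.linalg.norm(a),np.degrees(np.arctan2(a[1],a[0])))
S=unproj("top",f([[140,75],[163,328],[250,63],[274,318]]),28.5);print(S.round(1),S.mean(0).round(1))
s=manip.read_state();y=s["eef_rot"][2];d=s["eef_pos"]-c
print("tool x,y of TCP rel bar",d[0]*np.cos(y)+d[1]*np.sin(y),d[0]*np.sin(y)-d[1]*np.cos(y),np.degrees(y)-90)
E
```

```text
[[621.  -60.2  51. ]
 [622.1 -87.2  51. ]
 [500.5 -98.4  51. ]
 [498.5 -70.8  51. ]]
[560.5 -79.2  51. ] 122.5537719940213 5.098487432166213
[[ 618.6  -48.2   28.5]
 [ 498.4  -59.1   28.5]
 [ 623.9 -100.5   28.5]
 [ 502.7 -111.4   28.5]] [560.9 -79.8  28.5]
tool x,y of TCP rel bar 93.79162372832648 0.19773793797471306 5.600355829496607
```

The bar moved 26 mm, as expected, and its yaw is unchanged. Second roll, same way.

arm_command(
  targets=[
    {"hand": 0.3, "x": -0.01, "y": 0, "z": 0.0175, "yaw": 0},
    {"hand": 0.3, "x": -0.02, "y": 0, "z": 0, "yaw": 0},
    {"hand": 0.3, "x": -0.015, "y": 0, "z": 0, "yaw": 0},
    {"hand": 0.3, "x": -0.008, "y": 0, "z": 0, "yaw": 0},
    {"hand": 0.3, "x": -0.002, "y": 0, "z": 0, "yaw": 0},
    {"hand": 0.3, "x": 0, "y": 0, "z": 0, "yaw": 0},
  ],
)

```text
clock: 7.15
eef_pos: [557.0, -40.3, 21.1]
eef_rot: [3.141, 0.0, 1.668]
wrist_force: [0.8, 0.4, 0.2]
finger_gap: 60.7
finger_force: 0.0
```

arm_command(
  targets=[
    {"hand": 0.3, "x": -0.001, "y": 0, "z": 0, "yaw": 0},
    {"hand": 0.3, "x": -0.001, "y": 0, "z": 0, "yaw": 0},
  ],
)

```text
clock: 7.35
eef_pos: [557.1, -41.7, 21.0]
eef_rot: [3.141, 0.0, 1.669]
wrist_force: [-0.2, 0.2, 0.4]
finger_gap: 61.0
finger_force: 0.0
```

arm_command(
  targets=[
    {"hand": 0.3, "x": -0.001, "y": 0, "z": 0, "yaw": 0},
    {"hand": 0.3, "x": 0, "y": 0, "z": 0, "yaw": 0},
  ],
)

```text
clock: 7.55
eef_pos: [557.2, -43.1, 20.9]
eef_rot: [-3.142, 0.0, 1.669]
wrist_force: [0.1, -0.0, 0.3]
finger_gap: 61.3
finger_force: 0.0
```

arm_command(
  targets=[
    {"hand": 0.3, "x": -0.001, "y": 0, "z": 0, "yaw": 0},
    {"hand": 0.3, "x": 0, "y": 0, "z": 0, "yaw": 0},
  ],
)

```text
clock: 7.75
eef_pos: [557.3, -43.8, 20.9]
eef_rot: [-3.142, -0.001, 1.669]
wrist_force: [-0.1, 4.1, 1.0]
finger_gap: 60.9
finger_force: 1.9
```

arm_command(
  targets=[
    {"hand": 0.3, "x": -0.001, "y": 0, "z": 0, "yaw": 0},
    {"hand": 0.3, "x": 0, "y": 0, "z": 0, "yaw": 0},
  ],
)

```text
clock: 7.95
eef_pos: [557.4, -44.7, 20.9]
eef_rot: [3.142, -0.001, 1.669]
wrist_force: [-1.5, 5.9, 1.4]
finger_gap: 60.5
finger_force: 2.8
```

Contact is the same as before, so I use the same arc.

arm_command(
  targets=[
    {"hand": 0.3, "x": -0.001, "y": 0, "z": -0.002, "yaw": 0},
    {"hand": 0.3, "x": -0.0015, "y": 0, "z": -0.002, "yaw": 0},
    {"hand": 0.3, "x": -0.0015, "y": 0, "z": -0.002, "yaw": 0},
    {"hand": 0.3, "x": -0.0015, "y": 0, "z": -0.0017, "yaw": 0},
  ],
)

```text
clock: 8.35
eef_pos: [558.0, -50.6, 28.9]
eef_rot: [3.141, -0.0, 1.669]
wrist_force: [-0.3, 4.7, 3.6]
finger_gap: 61.0
finger_force: 2.5
```

arm_command(
  targets=[
    {"hand": 0.3, "x": -0.0015, "y": 0, "z": -0.0022, "yaw": 0},
    {"hand": 0.3, "x": -0.0015, "y": 0, "z": -0.0022, "yaw": 0},
    {"hand": 0.3, "x": -0.002, "y": 0, "z": -0.0018, "yaw": 0},
    {"hand": 0.3, "x": -0.002, "y": 0, "z": -0.0015, "yaw": 0},
    {"hand": 0.3, "x": 0, "y": 0, "z": 0, "yaw": 0},
  ],
)

```text
clock: 8.85
eef_pos: [558.7, -58.0, 36.4]
eef_rot: [3.141, 0.0, 1.669]
wrist_force: [0.3, 0.2, -0.2]
finger_gap: 61.1
finger_force: 0.0
```

arm_command(
  targets=[
    {"hand": 0.3, "x": -0.001, "y": 0, "z": -0.0007, "yaw": 0},
    {"hand": 0.3, "x": -0.001, "y": 0, "z": -0.0007, "yaw": 0},
  ],
)

```text
clock: 9.05
eef_pos: [558.8, -59.6, 37.6]
eef_rot: [-3.141, -0.0, 1.669]
wrist_force: [-0.9, 0.0, 0.7]
finger_gap: 61.3
finger_force: 0.0
```

arm_command(
  targets=[
    {"hand": 0.3, "x": -0.001, "y": 0, "z": -0.0006, "yaw": 0},
    {"hand": 0.3, "x": -0.001, "y": 0, "z": -0.0005, "yaw": 0},
  ],
)

```text
clock: 9.25
eef_pos: [559.0, -61.7, 38.8]
eef_rot: [3.142, 0.0, 1.669]
wrist_force: [-0.2, 0.2, 0.6]
finger_gap: 61.0
finger_force: 0.0
```

Back off and up, then check.

arm_command(
  targets=[
    {"hand": 0.3, "x": 0.015, "y": 0, "z": 0, "yaw": 0},
    {"hand": 0.3, "x": 0.02, "y": 0, "z": 0, "yaw": 0},
    {"hand": 0.3, "x": 0.02, "y": 0, "z": -0.02, "yaw": 0},
    {"hand": 0.3, "x": 0.02, "y": 0, "z": -0.04, "yaw": 0},
    {"hand": 0.3, "x": 0, "y": 0, "z": -0.04, "yaw": 0},
    {"hand": 0.3, "x": 0, "y": 0, "z": -0.02, "yaw": 0},
    {"hand": 0.3, "x": 0, "y": 0, "z": 0, "yaw": 0},
    {"hand": 0.3, "x": 0, "y": 0, "z": 0, "yaw": 0},
  ],
)

```text
clock: 10.05
eef_pos: [551.3, 13.7, 158.2]
eef_rot: [-3.141, -0.0, 1.669]
wrist_force: [-0.8, 0.2, -0.5]
finger_gap: 61.2
finger_force: 0.0
```

```bash
python3 - <<'E'
from h import *
a=camera("top")[160:250,205:295,::-1]; b=camera("side")[150:240,215:305,::-1]
c=np.hstack([a,b])
cv2.imwrite("pics/both2.png",cv2.convertScaleAbs(cv2.resize(c,None,fx=4.4,fy=4.4,interpolation=cv2.INTER_CUBIC),alpha=1.3))
E
```

```text
(no output)
```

View pics/both2.png

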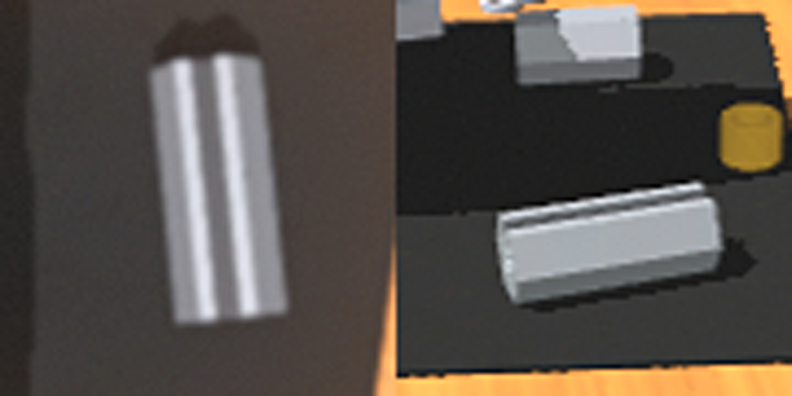

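The keyway now runs down the middle of the top face (left panel, from (208,60) to (228,320)). The bar lies flat on the mat, the plain bar and the bushing are where they were, and the robot is clear.

```bash
python3 -c "
from cell import manip
print(manip.sign_off())"
```

```text
the job is handed in; nothing more can be done
None
```

The keyed bar was rolled two faces to -y, resting on each, and lies flat on the mat with its keyway straight up; the plain bar and bushing were left alone, and the job was handed in at about 10 s.

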